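# Index the frame jig with its reversible ratchet handle

## Robot

A 6-joint arm with a two-finger parallel gripper is mounted at the origin on the work surface. World frame = base frame: x ahead of the robot, y to its left, z up, the work surface at z = 0. Lengths are in mm, angles in degrees, forces in N, time in s.
With the tool pointing down it reaches from about 300 to 850 mm from the base axis. Payload 4.2 kg.
Tool frame: the origin (TCP) lies midway between the tips of the shut fingers; the grasp point (between the pads) lies env.hold_point_z behind it (env.hold_point_z is the distance from the TCP to the grasp point, in mm); z points along the fingers, y is the line along which they close (so a half turn about z gives the same grasp; the last joint's range is limited). The gripper opens to 91 mm and grips with 3 to 60 N. Pads are 32 mm wide; open, the fingers measure 118 mm over their backs; the gripper's body (76 mm by 178 mm) begins 60 mm behind the grasp point.
Start: joints at [-70.875, 18.312, 89.639, -0, 72.044, -1.146], TCP at [199.221, -539.402, 213.976] pointing down, gripper open.
Joint ranges: [-177.97, 177.97], [-48.28, 115.42], [12.27, 149.76], [-77.06, 257.06], [2.81, 150.46], [-146.56, 146.56]. Speed limits (degrees/s): [147.25, 147.25, 180, 180, 180, 180].

## Interface

Orientations are given as [roll, pitch, yaw] about the fixed x, y, z axes, in that order (R = Rz(yaw) Ry(pitch) Rx(roll)).
In Python, from workcell import env, viewer, spotter gives the robot as it stands.
- The arm moves only by the tool apply_moves, never from a script. Its arguments are lists of equal length, an entry for each row: "delta_pos": the shift along the world's x, y, z normalised to -1 to 1, where 1 is 120 mm, a list of three; "rot": the turn, a rotation vector about the world's x, y, z normalised to -1 to 1, where 1 is 1.5 rad, a list of three; "hand": the opening, from 0 (shut) to 1 (fully open). A call has 1 to 10 rows; each row is the pose to reach, as a shift and turn from the pose commanded when the call began; what a row does not reach only later rows make up. A row lasts 1/12 s, in which the tool goes at most 41.7 mm and 7.16 degrees, less where a joint would pass 70% of its speed; a pose out of reach is approached as far as the arm can. A call with a number of a shift or a turn outside -1 to 1 is refused whole. A call with a gripper value outside its range is refused whole. The fingers move at their own pace and stop on an object; "newtons" is the grip in N (left out, the last holds). Time passes only in rows, so rows that repeat a pose let the fingers close. It gives the time, the measured TCP pose, the force, the opening and the grip force at its end, in the units of the state.
- env.state(): the state, without advancing time (a new reading comes with each control period).
- viewer.grab_frame(name): name is "scene" or "top"; returns a dict with "pixels" (480x640x3 uint8, red, green, blue), "camera_matrix" (3x3 intrinsics, pixels), "R" (3x3) and "t" (3): a world point X has camera coordinates R X + t. Camera axes: x right, y down, z forward; pixel columns grow to the right and rows downward; lengths in mm; the calibration is good to about 2 mm. A picture is of the moment at which its call begins. There is no depth.
- env.job_done(): hands the job in; it is judged then, once.
Trained networks look in a picture, given as the dict that the camera call returned (one of the last four; its "shot" number tells which), for a name from the list of things; names that differ only in an ending like _2 or _b are one class to them, and where a whole thing is asked for, a point or a joint stands for the part that bears it (a point fixed in the world has none). Each returns a list of dicts, best first, with "score" (0 to 1); they miss things now and then, are a little off and sometimes report something else, mostly with a low value. They report only what shows in the picture. A call takes as long as a camera call.
- spotter.trace(picture, query): "mask" (480x640 bool, what is visible of it) and "box" ([centre column, centre row, width, height] in pixels, round what is visible of it).
- spotter.landmark_of(picture, query): "position" ([column, row] in pixels: a listed point, or the origin of a listed thing).
The state is a dict: "time_s": time; "qpos": joint angles; "qvel": joint speeds; "effort": joint torques, N m; "ee_pos": TCP position; "ee_rot": TCP orientation; "force": force on the tool from outside, world axes, zero at the start; "torque": the same for the moment, N m; "gripper_width": finger opening in mm; "gripper_force": force on a finger pad.
Only numpy, scipy, OpenCV 4.12 (cv2) and the standard library are available. Lean on these libraries where they do the work, as an engineer would, in place of code of your own. Each camera call takes 0.05 s, during which the arm holds its last target. There are 200 camera calls.

## Task

Using only the T-handle in the middle of the sloping jig, wind the index plate with its wooden frame round until its pointer stands exactly at the steel marker clip on the scale. The handle is a ratchet that can be set to grip either way: try it both ways to see which way carries the plate and which way slips loose, then work it to and fro; the plate cannot be wound backwards, so come up to the clip carefully. Finally swing the handle the loose way right back against its stop, let go, and leave the clip and the other things on the bench where they are.

Things in the scene. Friction and masses are not known exactly. Their poses are not given: they have to be found in the camera images.
- jig: Plywood jig fixed to the bench: base 200 x 230 x 18 mm under a square board 230 x 230 x 30 mm sloping at 35 degrees, facing up and to the jig's own -x. Origin: centre of the base's underside, z up, yaw varies. The face's centre is 115 mm above it; the axis of plate, handle and clip passes there square to the face, along (-sin 35, 0, cos 35) in the jig's frame; up-slope is (cos 35, 0, sin 35).
- handle_grip (a point): Centre of the T-handle's wooden cross bar, on the turning axis, 62 mm off the face. Bar 80 mm long, 16 wide, 24 tall (50 to 74 mm off the face) on a 14 mm shaft. Axes: x along the bar, z out along the axis, y across the bar (pinch along y). Below: a 40 mm hub (top 23 mm off the face) and the wooden frame (top 26 mm off the face, pointer 30 mm).
- handle (a joint): T-handle angle, rad, growing anticlockwise seen looking onto the face; 0 when the bar runs straight up and down the slope. Solid stops at -0.7 and +0.7; stays where left. A hidden pawl, set one way or the other in each run, makes it carry the plate one way (after up to 0.25 rad of lost motion) and click back loosely the other way (under 0.2 N m). Now and then the pawl drops in only after a stroke or two.
- index_plate (a joint): Index plate angle, rad, growing anticlockwise seen looking onto the face, endless (no wrapping); 0 when its pointer points straight up the slope. Friction of 0.3 N m holds it. A steel disc carrying a hexagonal wooden frame, 170 mm across corners with a hexagonal hole, and a dark steel pointer strip on top of the frame.
- pointer_tip (a point): Point just beyond the tip of the plate's pointer, 96 mm from the axis and 28 mm off the face; its x points outward along the pointer, z along the turning axis.
- marker_tip (a point): Point just inside the steel marker clip, 96 mm from the axis, 28 mm off the face, where the pointer tip must come. The clip is a steel block 12 mm wide and 30 mm high on the scale ring, in the upper part of the face, stiff to move. Its x points outward from the axis, z along it.
- glue_jar: Closed glue jar, 72 mm across, 105 mm tall, standing on the bench; a bystander. Origin at the centre of its underside.
- spare_frame: Loose hexagonal wooden frame lying on the bench, 170 mm across corners, 18 mm thick; a bystander. Origin at the centre of its underside.
- offcut: Loose wooden offcut 110 x 45 x 18 mm on the bench; a bystander. Origin at the centre of its underside.
- pencil: Carpenter's pencil 150 mm long, 8 mm thick, on the bench; a bystander. Origin at the centre of its underside.

How it is judged:
By the outcome, as a careful person would: the job done as asked, in the order asked, and still so for the second after the job is handed in, with the robot touching nothing.
It also fails if it takes over 69 s, if anything falls off the work surface, if the arm or the gripper's body presses on something with over 40 N, if the wrist force passes 120 N, or if a joint passes its speed limit or range.

## Working session

There is one attempt and no reset: what is moved stays moved. The work goes in short steps, Python scripts to look and compute and a tool call to move; the robot and the scene stay as the last step left them, time stands still between calls to the robot, and variables do not carry over. Pictures are saved under pics/ and viewed, at most 10 in all, crops included, and the job is handed in when it is done.

Besides the shell and the picture viewer there is one more tool, called after "Emit:" as name(argument=value, ...) on one line, values as JSON. apply_moves: Moves the arm, as the interface text tells. Its arguments: {"type":"object","properties":{"delta_pos":{"type":"array"},"rot":{"type":"array"},"hand":{"type":"array"},"newtons":{"type":"number"}},"required":["delta_pos","rot","hand"]}

```bash
mkdir -p pics; ls; python3 - <<'E'
from workcell import env, viewer, spotter
import cv2, numpy as np
s=env.state(); print({k:s[k] for k in('time_s','ee_pos','ee_rot','gripper_width','force')}, env.hold_point_z)
ims=[]
for n in('scene','top'):
    p=viewer.grab_frame(n); ims.append(p['pixels'])
    print(n,p['camera_matrix'].tolist() if hasattr(p['camera_matrix'],'tolist') else p['camera_matrix'],np.round(p['R'],4).tolist(),np.round(p['t'],1).tolist())
    cv2.imwrite(f'pics/{n}0.png',p['pixels'][:,:,::-1])
    for q in('jig','handle_grip','pointer_tip','marker_tip','index_plate','glue_jar','spare_frame','offcut','pencil'):
        r=spotter.landmark_of(p,q) if q!='x' else 0
        print(q,[(np.round(a['position'],1).tolist(),round(a['score'],2)) for a in r[:2]])
E
```

```text
pics
{'time_s': 0.0, 'ee_pos': array([ 199.06610499, -538.88976438,  213.10531041]), 'ee_rot': array([-1.79894984e+02, -3.09567744e-03,  2.02740676e+01]), 'gripper_width': 91.46139230937548, 'force': array([0.48360736, 0.08659776, 1.00609507])} 18.8
scene [[444.0322628601508, 0.0, 318.64226772042895], [0.0, 444.0322628601508, 229.53742674869784], [0.0, 0.0, 1.0]] [[-0.4122, 0.911, 0.0096], [0.7432, 0.3423, -0.5748], [-0.527, -0.2298, -0.8182]] [235.6, -361.7, 1274.8]
jig [([336.8, 235.5], 0.59), ([304.1, 188.8], 0.31)]
handle_grip [([328.0, 175.2], 0.76)]
pointer_tip [([304.9, 192.5], 0.61)]
marker_tip [([374.9, 189.0], 0.61), ([496.6, 365.6], 0.33)]Traceback (most recent call last):
  File "<stdin>", line 10, in <module>
ValueError: it knows: glue_jar, handle_grip, jig, marker_tip, offcut, pencil, pointer_tip, spare_frame
```

```bash
python3 - <<'E'
from workcell import env, viewer, spotter
import cv2, numpy as np
for n in('scene','top'):
    p=viewer.grab_frame(n)
    if n=='top': print(p['camera_matrix'],np.round(p['R'],4).tolist(),np.round(p['t'],1).tolist())
    cv2.imwrite(f'pics/{n}0.png',p['pixels'][:,:,::-1])
    for q in('jig','handle_grip','pointer_tip','marker_tip','glue_jar','spare_frame','offcut','pencil'):
        r=spotter.landmark_of(p,q)
        print(q,[(np.round(a['position'],1).tolist(),round(a['score'],2)) for a in r[:2]])
a=cv2.imread('pics/scene0.png');b=cv2.imread('pics/top0.png')
def crop(im,c): 
    x,y=c;return cv2.resize(im[y:y+200,x:x+260],(780,600),interpolation=cv2.INTER_CUBIC)
cv2.imwrite('pics/both0.png',cv2.resize(np.vstack([a,b]),(450,600))if 0 else cv2.resize(np.hstack([a,b]),(800,300)))
cv2.imwrite('pics/sc0.png',crop(a,(200,100)))
E
```

```text
jig [([337.5, 235.5], 0.84)]
handle_grip [([331.9, 175.0], 0.69)]
pointer_tip [([304.0, 187.7], 0.9)]
marker_tip [([375.8, 189.5], 0.46)]
glue_jar [([242.7, 165.0], 0.85)]
spare_frame [([150.9, 244.8], 0.94)]
offcut [([190.8, 309.5], 0.77)]
pencil [([497.2, 367.0], 0.67)]
[[514.96986258   0.         317.16979036]
 [  0.         514.96986258 235.10860999]
 [  0.           0.           1.        ]] [[0.0023, -0.9999, -0.0103], [-0.997, -0.0015, -0.0778], [0.0778, 0.0105, -0.9969]] [26.6, 579.3, 1447.0]
jig [([323.4, 264.2], 0.75)]
handle_grip [([336.7, 272.7], 0.83)]
pointer_tip [([356.8, 273.0], 0.68), ([295.4, 265.2], 0.59)]
marker_tip [([336.1, 270.4], 0.48), ([297.0, 265.2], 0.44)]
glue_jar [([428.1, 298.2], 0.78)]
spare_frame [([447.4, 198.4], 0.6)]
offcut [([390.4, 163.5], 0.81)]
pencil [([189.7, 215.1], 0.52), ([322.3, 266.1], 0.3)]
```

View pics/both0.png

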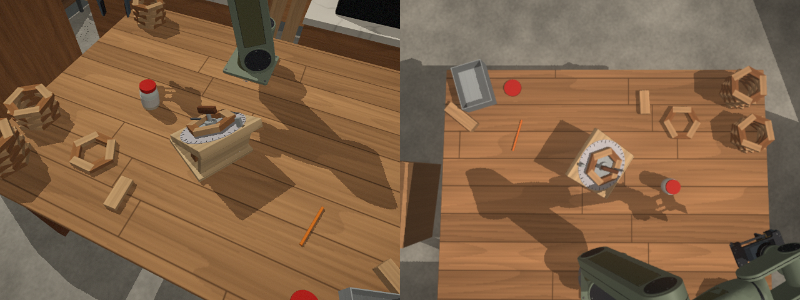

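View pics/sc0.png

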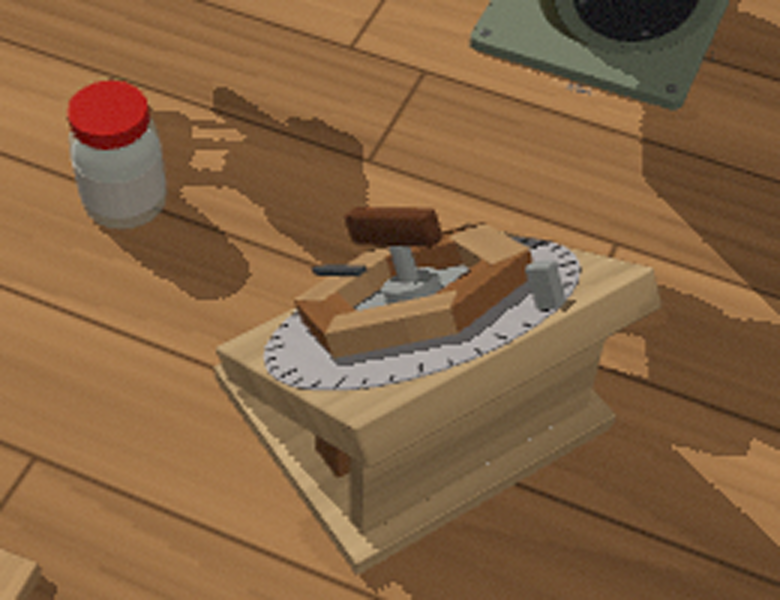

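```bash
cat > h.py <<'E'
import numpy as np, cv2
from scipy.optimize import least_squares
from workcell import env, viewer, spotter
S,C=np.sin(np.radians(35)),np.cos(np.radians(35))
def proj(p,X):
    c=np.asarray(p['R'])@np.asarray(X)+np.asarray(p['t']); u=np.asarray(p['camera_matrix'])@c
    return u[:2]/u[2]
def frame(x,y,yaw):
    c,s=np.cos(yaw),np.sin(yaw); Rz=np.array([[c,-s,0],[s,c,0],[0,0,1]])
    n=Rz@[-S,0,C]; u=Rz@[C,0,S]; v=np.cross(n,u)   # anticlockwise: u->v
    return np.array([x,y,115.]),n,u,v
def pt(J,r,a,h):
    o,n,u,v=frame(*J); return o+n*h+r*(np.cos(a)*u+np.sin(a)*v)
def shot(n,name=None,crop=None):
    p=viewer.grab_frame(n)
    if name:
        im=p['pixels'][:,:,::-1]
        if crop: x,y,w,h=crop; im=cv2.resize(im[y:y+h,x:x+w],None,fx=600/h,fy=600/h,interpolation=cv2.INTER_CUBIC)
        cv2.imwrite(f'pics/{name}.png',im)
    return p
def lm(p,q):
    r=spotter.landmark_of(p,q); return [(np.array(a['position']),a['score']) for a in r]
E
python3 - <<'E'
from h import *
P=[];
for n in('scene','top'): P.append(shot(n,n+'1',(265,200,120,120) if n=='top' else None))
obs=[(0,np.array([337.,235.5]),0),(0,np.array([330,175.1]),1),(1,np.array([323.4,264.2]),0),(1,np.array([336.7,272.7]),1)]
def res(q):
    J=q[:3];o,n,u,v=frame(*J);r=[]
    for c,z,k in obs: r+=list(proj(P[c],[J[0],J[1],0] if k==0 else o+62*n)-z)
    r+=list(proj(P[0],pt(J,96,q[3],28))-[304.4,189]); r+=list(proj(P[0],pt(J,96,q[4],28))-[375.5,189.3])
    return r
best=min((least_squares(res,[500,0,y,a,b],loss='soft_l1') for y in(-1,0,1) for a in(-2,0,2) for b in(-1,0,1)),key=lambda s:s.cost)
print(best.x,best.cost,np.round(res(best.x),1)); J=best.x[:3]
im=P[1]['pixels'][:,:,::-1].copy()
for c in(0,1):
  print(c,'ptr',proj(P[c],pt(J,96,best.x[3],28)),'mark',proj(P[c],pt(J,96,best.x[4],28)))
o,n,u,v=frame(*J)
for c in(0,1): print([np.round(proj(P[c],o+115*(a*u+b*v)),1).tolist() for a in(-1,1) for b in(-1,1)])
E
```

```text
[ 4.96692122e+02  1.02970797e+01  9.62616827e-01 -2.81762150e+00
  4.83918587e-01] 3.2525703885283357 [-0.7 -1.1  0.4 -0.  -0.2  0.1 -2.  -1.8 -0.1 -0.2 -0.2 -0.2]
0 ptr [304.26163394 188.76651432] mark [375.28206388 189.05155588]
1 ptr [357.08830387 273.51882706] mark [295.79417383 265.03564286]
[[270.6, 213.2], [357.2, 174.1], [313.8, 241.5], [417.2, 190.8]]
[[374.5, 249.5], [327.4, 317.5], [318.9, 204.7], [266.8, 278.7]]
```

View pics/top1.png

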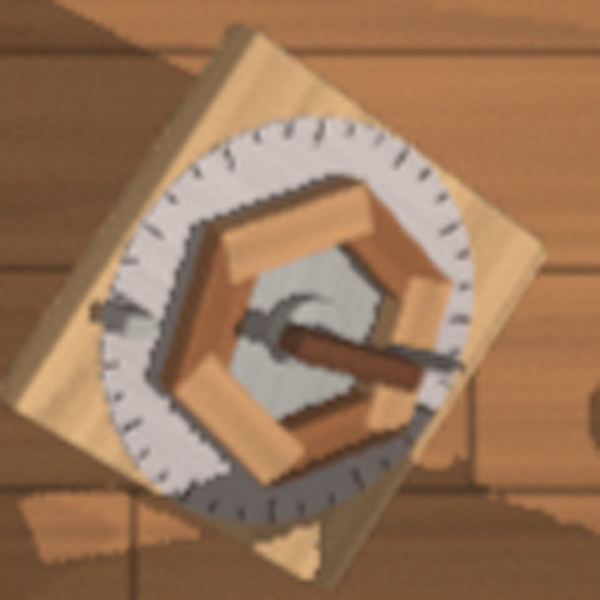

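```bash
cat >> h.py <<'E'
from scipy.spatial.transform import Rotation as Ro
def bar(J,a):
    o,n,u,v=frame(*J); x=np.cos(a)*u+np.sin(a)*v; y=np.cross(n,x)
    return np.array([o+n*h+i*40*x+j*8*y for h in(50,74) for i in(-1,1) for j in(-1,1)])
def handle_angle(J,shots,off=None):
    ms=[]
    for p in shots:
        r=spotter.trace(p,'handle_grip')
        if r and r[0]['score']>.3: ms.append((p,r[0]['mask'].astype(np.uint8)))
    def iou(a):
        t=0
        for p,m in ms:
            k=np.zeros((480,640),np.uint8); h=cv2.convexHull(np.array([proj(p,X) for X in bar(J,a)],np.float32))
            cv2.fillConvexPoly(k,np.round(h*16).astype(np.int32),1,shift=4); t+=(k&m).sum()/(k|m).sum()
        return t/max(len(ms),1)
    A=np.linspace(-.9,.9,91); s=[iou(a) for a in A]; i=int(np.argmax(s)); return A[i],s[i],len(ms)
def toolpose(J,a,h):   # h: grasp point height off face
    o,n,u,v=frame(*J); x=np.cos(a)*u+np.sin(a)*v; y=np.cross(n,x)
    return o+n*(h-env.hold_point_z), np.column_stack([np.cross(-y,-n),-y,-n])
def delta(J,a,h):
    s=env.state(); p,R=toolpose(J,a,h); R0=Ro.from_euler('xyz',s['ee_rot'],degrees=True)
    return (p-s['ee_pos'])/120, (Ro.from_matrix(R)*R0.inv()).as_rotvec()/1.5
E
python3 - <<'E'
from h import *
P=[shot('scene'),shot('top')]
cor=[(-1,-1,374,250.6),(-1,1,330,316.8),(1,-1,316,206),(1,1,267.8,280)]
def res(q):
    J=q;o,n,u,v=frame(*J);r=[]
    for c,z in((0,[330,175.1]),(1,[336.7,272.7])): r+=list(proj(P[c],o+62*n)-z)
    r+=list(.5*(proj(P[0],[J[0],J[1],0])-[337.,235.5]))
    for a,b,x,y in cor: r+=list(proj(P[1],o+115*(a*u+b*v))-[x,y])
    return r
b=least_squares(res,[496,10,.96],loss='soft_l1'); J=b.x; print(J,np.round(b.fun,1)); np.save('J.npy',J)
print(handle_angle(J,P))
for p in P: print(handle_angle(J,[p]), [proj(p,pt(J,96,a,28)).round(1).tolist() for a in(-2.82,.484)], [(q,[(z[0].round(1).tolist(),round(z[1],2)) for z in lm(p,q)]) for q in('pointer_tip','marker_tip')])
a=handle_angle(J,P)[0]
print(delta(J,a,140),delta(J,a,64)); print(toolpose(J,a,64)[0],frame(*J)[1])
E
```

```text
[494.93151209   9.57016076   0.99444597] [-0.1 -0.5 -1.5 -1.5 -0.3 -0.9  0.2 -2.1 -0.7  1.2  1.3 -0.4 -0.2  1.2]
(np.float64(0.18000000000000005), np.float64(0.595012862934545), 2)
(np.float64(0.12), np.float64(0.5372907153729072), 1) [[303.5, 188.9], [375.5, 187.4]] [('pointer_tip', [([305.4, 189.3], 0.93)]), ('marker_tip', [([373.6, 187.8], 0.56), ([241.1, 163.5], 0.2)])]
(np.float64(0.22000000000000008), np.float64(0.6726726726726727), 1) [[357.6, 273.2], [296.2, 266.6]] [('pointer_tip', [([357.1, 273.2], 0.94), ([294.8, 263.9], 0.46), ([337.1, 270.2], 0.32)]), ('marker_tip', [([295.2, 266.6], 0.54)])]
(array([2.14841815e+00, 4.08919455e+00, 2.32174196e-03]), array([ 0.23091237, -0.34911007,  0.52964106])) (array([ 2.34638581,  4.39377675, -0.51647455]), array([ 0.23091237, -0.34911007,  0.52964106]))
[480.80287274 -12.16739047 152.0256724 ] [-0.31258052 -0.48091927  0.81915204]
```

Emit:
apply_moves(delta_pos=[[0.143,0.273,0.04],[0.287,0.547,0.08],[0.43,0.82,0.1]], rot=[[0,0,0],[0.023,-0.035,0.053],[0.046,-0.07,0.106]], hand=[1,1,1])

```text
time_s: 2.1
ee_pos: [252.0, -439.6, 226.6]
ee_rot: [-179.0, -7.3, 29.6]
force: [-0.2, -0.1, 0.5]
gripper_width: 91.3
gripper_force: 0.0
```

Emit:
apply_moves(delta_pos=[[0.143,0.273,0],[0.287,0.547,0],[0.43,0.82,0]], rot=[[0.015,-0.023,0.035],[0.03,-0.047,0.07],[0.046,-0.07,0.106]], hand=[1,1,1])

```text
time_s: 2.35
ee_pos: [302.9, -341.1, 226.3]
ee_rot: [-179.1, -14.4, 38.6]
force: [0.7, -0.4, 0.4]
gripper_width: 90.9
gripper_force: 0.0
```

Emit:
apply_moves(delta_pos=[[0.143,0.273,0],[0.287,0.547,0],[0.43,0.82,0]], rot=[[0.015,-0.023,0.035],[0.03,-0.047,0.07],[0.046,-0.07,0.106]], hand=[1,1,1])

```text
time_s: 2.6
ee_pos: [354.5, -242.6, 226.3]
ee_rot: [179.6, -21.5, 48.1]
force: [0.1, -0.2, 0.5]
gripper_width: 91.0
gripper_force: 0.0
```

Emit:
apply_moves(delta_pos=[[0.143,0.273,0],[0.287,0.547,0],[0.43,0.82,0]], rot=[[0.015,-0.023,0.035],[0.03,-0.047,0.07],[0.046,-0.07,0.106]], hand=[1,1,1])

```text
time_s: 2.85
ee_pos: [406.1, -144.2, 226.3]
ee_rot: [176.9, -28.2, 58.4]
force: [-0.2, -0.3, -0.1]
gripper_width: 90.9
gripper_force: 0.0
```

Emit:
apply_moves(delta_pos=[[0.143,0.273,0],[0.287,0.547,0],[0.43,0.82,-0.1],[0.43,0.82,-0.1]], rot=[[0.015,-0.023,0.035],[0.03,-0.047,0.07],[0.046,-0.07,0.106],[0.046,-0.07,0.106]], hand=[1,1,1,1])

```text
time_s: 3.18
ee_pos: [456.8, -43.3, 212.3]
ee_rot: [173.0, -34.5, 69.8]
force: [-0.3, 0.7, -0.7]
gripper_width: 91.2
gripper_force: 0.0
```

```bash
python3 - <<'E'
from h import *
J=np.load('J.npy'); P=[shot('scene','s2',(250,120,160,120)),shot('top','t2',(245,180,160,120))]
s=env.state(); print(s['time_s'],s['qpos'],s['ee_pos'],s['ee_rot'])
a,b=(cv2.imread(f'pics/{k}.png') for k in('s2','t2')); cv2.imwrite('pics/c2.png',np.hstack([cv2.resize(a,(400,300)),cv2.resize(b,(400,300))]))
for p in P: print(handle_angle(J,[p]),[z[0].round(1).tolist() for z in lm(p,'handle_grip')], proj(p,pt(J,0,0,62)))
for a in(.12,.2): print(delta(J,a,140),delta(J,a,64))
E
```

```text
3.2833 [-32.17637834   6.48451663 115.08053275  39.54917954  64.16854677
 -29.2055434 ] [456.96637166 -46.63621621 213.50374886] [172.81246087 -34.31760699  69.63689363]
(np.float64(0.16000000000000003), np.float64(0.5822222222222222), 1) [[327.9, 174.9]] [329.93175101 174.60488087]
(np.float64(0.2599999999999999), np.float64(0.7277936962750716), 1) [[337.8, 272.2], [323.3, 264.0]] [335.22350929 271.18090957]
(array([-0.00303496, -0.00202472, -0.00185542]), array([ 0.01378305,  0.02098204, -0.03171694])) (array([ 0.1949327 ,  0.30255748, -0.52065171]), array([ 0.01378305,  0.02098204, -0.03171694]))
(array([-0.00303496, -0.00202472, -0.00185542]), array([-0.00296632, -0.00461339,  0.01197265])) (array([ 0.1949327 ,  0.30255748, -0.52065171]), array([-0.00296632, -0.00461339,  0.01197265]))
```

View pics/c2.png

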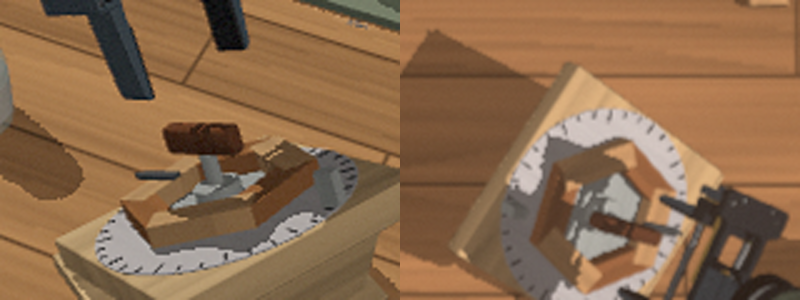

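Emit:
apply_moves(delta_pos=[[0.065,0.1,-0.17],[0.13,0.2,-0.34],[0.19,0.3,-0.51],[0.19,0.3,-0.51]], rot=[[0,0,0],[0,0,0],[0,0,0],[0,0,0]], hand=[1,1,1,1])

```text
time_s: 3.82
ee_pos: [478.5, -10.4, 150.2]
ee_rot: [173.1, -34.4, 69.4]
force: [-0.8, 0.9, 0.2]
gripper_width: 90.9
gripper_force: 0.0
```

Emit:
apply_moves(delta_pos=[[0,0,0],[0,0,0],[0,0,0],[0,0,0],[0,0,0],[0,0,0]], rot=[[0,0,0],[0,0,0],[0,0,0],[0,0,0],[0,0,0],[0,0,0]], hand=[0,0,0,0,0,0], newtons=10)

```text
time_s: 4.32
ee_pos: [480.2, -11.9, 153.3]
ee_rot: [172.6, -34.3, 69.6]
force: [0.6, -0.3, 0.9]
gripper_width: 53.9
gripper_force: 0.0
```

```bash
python3 - <<'E'
from h import *
J=np.load('J.npy'); P=[shot('scene'),shot('top')]
s=env.state(); o,n,u,v=frame(*J); print(s['time_s'],s['qpos'],s['gripper_width'],s['gripper_force'],'F',s['force'],s['torque'])
R=Ro.from_euler('xyz',s['ee_rot'],degrees=True).as_matrix(); print('F tool',R.T@s['force'], 'n per tool', R.T@n)
for p in P: print(handle_angle(J,[p]),[z[0].round(1).tolist() for z in lm(p,'handle_grip')], proj(p,pt(J,0,0,62)),proj(p,s['ee_pos']-R[:,2]*18.8), [(q,[(z[0].round(1).tolist(),round(z[1],2)) for z in lm(p,q)]) for q in('pointer_tip','marker_tip')])
E
```

```text
4.4167 [-26.35977956  11.15191752 119.92251881  44.87432437  53.85194202
 -32.60352305] 45.92213015721996 0.0 F [-0.25403122 -0.96848399  0.12113252] [-0.31088674  0.09849046  0.00110826]
F tool [-0.75424595  0.18327828 -0.64396297] n per tool [-4.85409994e-05  2.15898166e-03 -9.99997668e-01]
(np.float64(0.12), np.float64(0.3990963855421687), 1) [[332.0, 174.0]] [329.93175101 174.60488087] [330.06318523 173.17701437] [('pointer_tip', [([306.7, 193.4], 0.93)]), ('marker_tip', [([372.7, 188.0], 0.75)])]
(np.float64(0.2400000000000001), np.float64(0.5736196319018405), 1) [[430.4, 299.1], [334.9, 271.4]] [335.22350929 271.18090957] [335.40787161 271.7182359 ] [('pointer_tip', [([356.8, 273.4], 0.84)]), ('marker_tip', [([292.5, 266.0], 0.37)])]
```

Fingers close at ~75 mm/s; continue closing.

Emit:
apply_moves(delta_pos=[[0,0,0],[0,0,0],[0,0,0],[0,0,0],[0,0,0],[0,0,0],[0,0,0]], rot=[[0,0,0],[0,0,0],[0,0,0],[0,0,0],[0,0,0],[0,0,0],[0,0,0]], hand=[0,0,0,0,0,0,0], newtons=10)

```text
time_s: 5.4
ee_pos: [481.6, -12.6, 152.9]
ee_rot: [172.5, -34.3, 69.6]
force: [4.6, -1.8, -2.8]
gripper_width: 16.1
gripper_force: 10.0
```

```bash
python3 - <<'E'
from h import *
J=np.load('J.npy')
s=env.state(); o,n,u,v=frame(*J); print(s['time_s'],s['gripper_width'],s['gripper_force'],'F',s['force'],s['torque'])
R=Ro.from_euler('xyz',s['ee_rot'],degrees=True).as_matrix(); print('F tool',R.T@s['force'],'T tool',R.T@s['torque'],s['ee_pos'],s['ee_rot'])
y=-R[:,1]; print('angle',np.arctan2(-y@u,y@v))
print('n/1.5*.125',n/1.5)
E
```

```text
5.4 16.07424597479247 9.999573826789856 F [ 4.56031166 -1.83983403 -2.83305626] [-0.76088381 -0.2587591  -0.39237368]
F tool [-1.7049451   4.57835367  2.88781566] T tool [-0.64073957 -0.62244868 -0.04322036] [481.58636149 -12.64168827 152.87614412] [172.51155506 -34.26454632  69.57813155]
angle 0.18129080126791372
n/1.5*.125 [-0.20838701 -0.32061285  0.54610136]
```

Emit:
apply_moves(delta_pos=[[0,0,0],[0,0,0],[0,0,0],[0,0,0],[0,0,0],[0,0,0],[0,0,0]], rot=[[0,0,0],[0,0,0],[-0.024,-0.036,0.062],[-0.047,-0.072,0.123],[-0.07,-0.108,0.184],[-0.094,-0.144,0.246],[-0.094,-0.144,0.246]], hand=[0,0,0,0,0,0,0], newtons=50)

```text
time_s: 5.98
ee_pos: [481.3, -12.6, 152.8]
ee_rot: [157.3, -27.4, 98.9]
force: [4.1, -3.3, -2.3]
gripper_width: 15.9
gripper_force: 50.0
```

```bash
cat >> h.py <<'E'
J=np.load('J.npy')
def rep(name=None,cams=('scene','top')):
    s=env.state(); o,n,u,v=frame(*J)
    R=Ro.from_euler('xyz',s['ee_rot'],degrees=True).as_matrix(); y=-R[:,1]
    print('t',s['time_s'],'w',round(s['gripper_width'],1),s['gripper_force'],'angle',np.arctan2(-y@u,y@v).round(3),'tilt',np.degrees(np.arccos(min(1,-R[:,2]@n))).round(1),'Ftool',(R.T@s['force']).round(1),'Tn',(s['torque']@n).round(2),'|F|',np.linalg.norm(s['force']).round(1))
    w,h=s['ee_pos']-o,s['ee_pos']@n; print('tcp off axis xyz', (w-(w@n)*n).round(1),'h',(w@n).round(1),'q6',s['qpos'][5].round(1))
    for c in cams:
        p=shot(c,name and f'{name}_{c}',(265,195,130,97) if c=='top' else (260,130,160,120))
        for q in('pointer_tip','marker_tip'):
            print(c,q,[(z[0].round(1).tolist(),round(z[1],2),pix2ang(p,z[0])) for z in lm(p,q)[:2]])
def pix2ang(p,z):
    o,n,u,v=frame(*J); o=o+28*n
    d=p['R'].T@np.linalg.solve(p['camera_matrix'],[z[0],z[1],1]); c=-p['R'].T@p['t']
    X=c+d*(((o-c)@n)/(d@n))-o; return round(float(np.arctan2(X@v,X@u)),3),round(float(np.linalg.norm(X)),1)
E
python3 -c "
from h import *
rep()"
```

```text
t 5.9833 w 15.9 49.997620582580566 angle 0.635 tilt 0.2 Ftool [-4.5  3.2  1.6] Tn 0.03 |F| 5.7
tcp off axis xyz [ 0.7 -0.1  0.2] h 45.9 q6 -58.6
scene pointer_tip [([306.2, 192.7], 0.73, (-2.575, 71.7)), ([336.9, 234.3], 0.47, (-0.506, 211.5))]
scene marker_tip [([373.1, 188.9], 0.63, (0.419, 94.1))]
top pointer_tip [([357.2, 271.9], 0.83, (-2.786, 93.3))]
top marker_tip [([297.5, 262.7], 0.64, (0.374, 94.6))]
```

Emit:
apply_moves(delta_pos=[[0,0,0],[0,0,0],[0,0,0],[0,0,0],[0,0,0],[0,0,0],[0,0,0],[0,0,0],[0,0,0],[0,0,0]], rot=[[0.026,0.04,-0.068],[0.052,0.08,-0.136],[0.078,0.12,-0.204],[0.104,0.16,-0.272],[0.13,0.2,-0.34],[0.156,0.24,-0.408],[0.182,0.28,-0.476],[0.208,0.32,-0.544],[0.234,0.36,-0.612],[0.255,0.393,-0.668]], hand=[0,0,0,0,0,0,0,0,0,0], newtons=50)

```text
time_s: 7.12
ee_pos: [481.8, -12.9, 152.8]
ee_rot: [-158.7, -28.3, 17.2]
force: [6.7, -2.8, -4.6]
gripper_width: 15.7
gripper_force: 50.0
```

```bash
python3 -c "
from h import *
rep()"
```

```text
t 7.1167 w 15.7 50.00935971736908 angle -0.598 tilt 0.3 Ftool [2.7 6.7 4.6] Tn 0.39 |F| 8.6
tcp off axis xyz [ 1.2 -0.5  0.2] h 45.9 q6 12.2
scene pointer_tip [([344.2, 173.9], 0.58, (2.371, 88.3))]
scene marker_tip [([375.2, 187.1], 0.6, (0.502, 94.4))]
top pointer_tip []
top marker_tip [([295.8, 265.0], 0.4, (0.441, 97.9))]
```

Emit:
apply_moves(delta_pos=[[0,0,0],[0,0,0],[0,0,0],[0,0,0],[0,0,0],[0,0,0],[0,0,0],[0,0,0],[0,0,0],[0,0,0]], rot=[[-0.026,-0.04,0.068],[-0.052,-0.08,0.136],[-0.078,-0.12,0.204],[-0.104,-0.16,0.272],[-0.13,-0.2,0.34],[-0.156,-0.24,0.408],[-0.182,-0.28,0.476],[-0.208,-0.32,0.544],[-0.234,-0.36,0.612],[-0.255,-0.393,0.668]], hand=[0,0,0,0,0,0,0,0,0,0], newtons=50)

```text
time_s: 8.25
ee_pos: [481.3, -12.6, 152.8]
ee_rot: [157.3, -27.3, 98.9]
force: [4.2, -2.9, -3.4]
gripper_width: 15.8
gripper_force: 50.0
```

```bash
python3 -c "
from h import *
rep('r1')"
```

```text
t 8.25 w 15.8 49.998732805252075 angle 0.636 tilt 0.2 Ftool [-4.6  2.8  2.7] Tn 0.07 |F| 6.1
tcp off axis xyz [ 0.7 -0.1  0.2] h 45.9 q6 -58.7
scene pointer_tip [([344.7, 175.5], 0.95, (2.321, 76.9))]
scene marker_tip [([374.1, 188.3], 0.59, (0.446, 94.8))]
top pointer_tip [([335.1, 297.3], 0.98, (2.464, 91.6))]
top marker_tip [([293.1, 265.0], 0.56, (0.445, 105.5))]
```

Emit:
apply_moves(delta_pos=[[0,0,0],[0,0,0],[0,0,0],[0,0,0],[0,0,0],[0,0,0],[0,0,0],[0,0,0],[0,0,0],[0,0,0]], rot=[[0.026,0.04,-0.068],[0.052,0.08,-0.136],[0.078,0.12,-0.204],[0.104,0.16,-0.272],[0.13,0.2,-0.34],[0.156,0.24,-0.408],[0.182,0.28,-0.476],[0.208,0.32,-0.544],[0.234,0.36,-0.612],[0.255,0.393,-0.668]], hand=[0,0,0,0,0,0,0,0,0,0], newtons=50)

```text
time_s: 9.38
ee_pos: [481.8, -13.0, 152.8]
ee_rot: [-158.8, -28.3, 17.2]
force: [7.0, -3.6, -5.2]
gripper_width: 15.9
gripper_force: 50.0
```

```bash
python3 -c "
from h import *
rep('r2')"
```

```text
t 9.3833 w 15.9 50.0092613697052 angle -0.598 tilt 0.3 Ftool [2.5 7.8 4.8] Tn 0.32 |F| 9.5
tcp off axis xyz [ 1.2 -0.5  0.2] h 45.9 q6 12.2
scene pointer_tip [([378.3, 174.1], 0.59, (1.26, 95.2))]
scene marker_tip [([373.3, 187.0], 0.62, (0.514, 89.7))]
top pointer_tip [([300.9, 292.4], 0.75, (1.261, 98.5))]
top marker_tip [([293.3, 264.1], 0.44, (0.423, 105.4))]
```

Emit:
apply_moves(delta_pos=[[0,0,0],[0,0,0],[0,0,0],[0,0,0],[0,0,0],[0,0,0],[0,0,0],[0,0,0],[0,0,0],[0,0,0]], rot=[[-0.026,-0.04,0.068],[-0.052,-0.08,0.136],[-0.078,-0.12,0.204],[-0.104,-0.16,0.272],[-0.13,-0.2,0.34],[-0.156,-0.24,0.408],[-0.182,-0.28,0.476],[-0.208,-0.32,0.544],[-0.234,-0.36,0.612],[-0.255,-0.393,0.668]], hand=[0,0,0,0,0,0,0,0,0,0], newtons=50)

```text
time_s: 10.52
ee_pos: [481.3, -12.5, 152.8]
ee_rot: [157.3, -27.3, 98.9]
force: [4.6, -2.8, -1.5]
gripper_width: 15.6
gripper_force: 50.0
```

```bash
python3 -c "
from h import *
rep('r3'); 
a,b=(cv2.imread(f'pics/r3_{k}.png') for k in('scene','top')); cv2.imwrite('pics/c3.png',np.hstack([cv2.resize(a,(400,300)),cv2.resize(b,(400,300))]))"
```

```text
t 10.5167 w 15.6 49.99873995780945 angle 0.636 tilt 0.2 Ftool [-3.8  3.9  1.4] Tn 0.03 |F| 5.6
tcp off axis xyz [ 0.7 -0.1  0.2] h 45.9 q6 -58.7
scene pointer_tip [([378.4, 171.3], 0.73, (1.422, 101.9))]
scene marker_tip [([372.6, 185.4], 0.57, (0.61, 84.6))]
top pointer_tip [([303.7, 293.7], 0.61, (1.353, 95.1))]
top marker_tip [([295.7, 267.4], 0.59, (0.506, 97.0))]
```

View pics/c3.png

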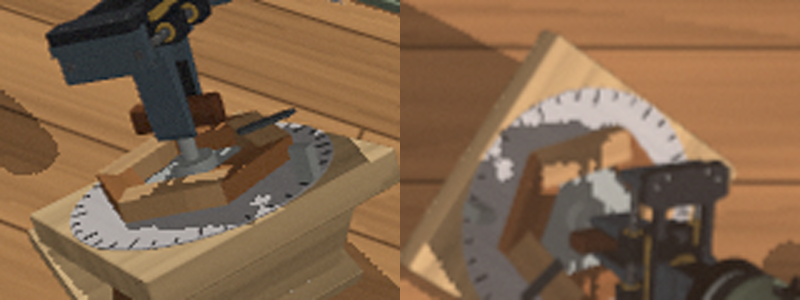

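Emit:
apply_moves(delta_pos=[[0,0,0],[0,0,0],[0,0,0],[0,0,0],[0,0,0],[0,0,0],[0,0,0],[0,0,0]], rot=[[0.026,0.04,-0.068],[0.052,0.08,-0.136],[0.078,0.12,-0.204],[0.104,0.16,-0.272],[0.13,0.2,-0.34],[0.156,0.24,-0.408],[0.167,0.256,-0.437],[0.167,0.256,-0.437]], hand=[0,0,0,0,0,0,0,0], newtons=50)

```text
time_s: 11.48
ee_pos: [481.7, -12.8, 152.8]
ee_rot: [-173.5, -34.4, 45.1]
force: [6.0, -3.2, -2.6]
gripper_width: 15.7
gripper_force: 50.0
```

```bash
cat >> h.py <<'E'
def avg(N=8,cams=('scene','top')):
    for c in cams:
        d={'pointer_tip':[],'marker_tip':[]}
        for i in range(N):
            p=shot(c)
            for q in d:
                z=lm(p,q)
                if z and z[0][1]>.35 and abs(pix2ang(p,z[0][0])[0]-.6)<.7: d[q].append(z[0][0])
        for q in d:
            if d[q]: m=np.mean(d[q],0); print(c,q,len(d[q]),m.round(2),np.std(d[q],0).round(2),pix2ang(p,m))
E
python3 -c "
from h import *
rep('r4',cams=()); avg()
shot('scene','s4',(330,150,64,48)); shot('top','t4',(275,240,64,48))
a,b=(cv2.imread(f'pics/{k}4.png') for k in'st'); cv2.imwrite('pics/c4.png',np.hstack([cv2.resize(a,(400,300)),cv2.resize(b,(400,300))]))"
```

```text
t 11.4833 w 15.7 50.00111639499664 angle -0.171 tilt 0.3 Ftool [0.1 6.8 2.5] Tn 0.11 |F| 7.3
tcp off axis xyz [ 1.1 -0.3  0.3] h 45.9 q6 -12.4
scene pointer_tip 8 [380.04 184.71] [1.35 1.24] (0.6, 100.6)
scene marker_tip 7 [372.41 188.43] [1.15 1.35] (0.443, 91.2)
top pointer_tip 7 [294.21 274.17] [0.94 2.12] (0.686, 100.1)
top marker_tip 8 [282.19 259.44] [35.47 16.64] (0.355, 139.3)
```

View pics/c4.png

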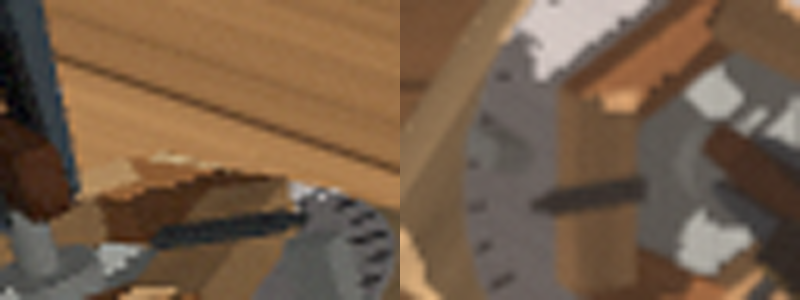

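Emit:
apply_moves(delta_pos=[[0,0,0],[0,0,0],[0,0,0],[0,0,0],[0,0,0],[0,0,0],[0,0,0],[0,0,0]], rot=[[0.01,0.016,-0.027],[0.021,0.032,-0.055],[0.021,0.032,-0.055],[0.021,0.032,-0.055],[0.021,0.032,-0.055],[0.021,0.032,-0.055],[0.021,0.032,-0.055],[0.021,0.032,-0.055]], hand=[0,0,0,0.5,0.5,0.5,0.5,0.5], newtons=50)

```text
time_s: 14.65
ee_pos: [479.7, -11.2, 152.7]
ee_rot: [-169.5, -33.6, 38.3]
force: [-0.1, 0.5, -0.7]
gripper_width: 44.7
gripper_force: 0.0
```

Emit:
apply_moves(delta_pos=[[-0.09,-0.14,0.23],[-0.17,-0.27,0.46],[-0.26,-0.4,0.68],[-0.26,-0.4,0.68]], rot=[[0,0,0],[0,0,0],[0,0,0],[0,0,0]], hand=[0.5,0.5,0.5,0.5])

```text
time_s: 14.98
ee_pos: [450.3, -62.3, 238.9]
ee_rot: [-170.2, -33.8, 38.5]
force: [1.1, 0.3, 0.2]
gripper_width: 45.2
gripper_force: 0.0
```

Emit:
apply_moves(delta_pos=[[-0.2,-0.25,0],[-0.4,-0.5,0],[-0.6,-0.75,0],[-0.8,-1,0]], rot=[[0,0,0],[0,0,0],[0,0,0],[0,0,0]], hand=[0.5,0.5,0.5,0.5])

```text
time_s: 15.32
ee_pos: [351.5, -179.8, 234.3]
ee_rot: [-169.5, -33.6, 38.4]
force: [0.4, -0.9, 1.0]
gripper_width: 45.8
gripper_force: 0.0
```

```bash
python3 -c "
from h import *
rep(cams=()); avg(6)
shot('scene','s5',(330,150,64,48)); shot('top','t5',(275,240,64,48))
P=[shot('scene'),shot('top')]
for p in P: print(handle_angle(J,[p]))
a,b=(cv2.imread(f'pics/{k}5.png') for k in'st'); cv2.imwrite('pics/c5.png',np.hstack([cv2.resize(a,(400,300)),cv2.resize(b,(400,300))]))"
```

```text
t 15.3167 w 45.8 0.0 angle -0.268 tilt 0.1 Ftool [ 0.3  0.8 -1.2] Tn 0.08 |F| 1.4
tcp off axis xyz [-70.4 -77.  -72.1] h 233.7 q6 -18.7
scene pointer_tip 6 [378.58 188.17] [2.13 1.68] (0.444, 104.9)
scene marker_tip 5 [373.34 189.68] [0.8  2.49] (0.382, 96.8)
top pointer_tip 6 [294.07 269.45] [1.35 1.21] (0.559, 100.9)
top marker_tip 6 [275.92 257.73] [41.29 17.86] (0.345, 157.4)
(np.float64(-0.30000000000000004), np.float64(0.49780701754385964), 1)
(np.float64(-0.16000000000000003), np.float64(0.6592356687898089), 1)
```

View pics/c5.png

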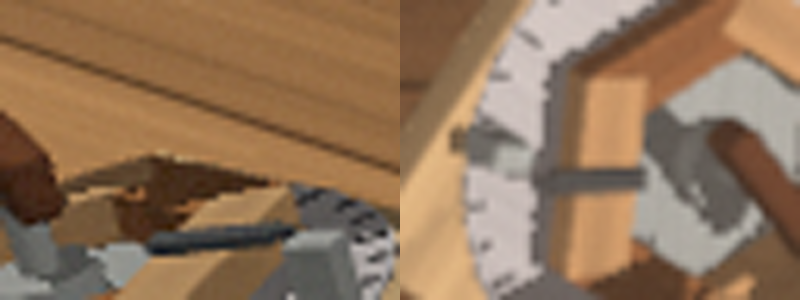

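```bash
cat > ov.py <<'E'
from h import *
import sys
def run(a,b,out,sh={'scene':(0,0),'top':(0,0)}):
    rows=[]
    for c,(x,y) in(('scene',(350,166)),('top',(280,250))):
        p=shot(c); k=10
        im=cv2.resize(np.ascontiguousarray(p['pixels'][y:y+30,x:x+40,::-1]),(400,300),interpolation=cv2.INTER_CUBIC)
        ov=im.copy()
        def L(A,B,col):
            q=[tuple(int(round(t)) for t in (proj(p,X)+np.array(sh[c])+.5-[x,y])*k) for X in(A,B)]; cv2.line(ov,*q,col,1,cv2.LINE_AA)
        o,n,u,v=frame(*J)
        r=np.cos(b)*u+np.sin(b)*v; t=np.cross(n,r)
        for s in(-6,6):
            L(o+97*r+s*t,o+97*r+s*t+30*n,(0,255,0)); L(o+97*r+s*t+30*n,o+109*r+s*t+30*n,(0,255,0))
        for R in(97,109): L(o+R*r-6*t+30*n,o+R*r+6*t+30*n,(0,255,0))
        L(o+97*r-6*t,o+97*r+6*t,(0,255,0))
        r=np.cos(a)*u+np.sin(a)*v; t=np.cross(n,r)
        for s in(-3,3): L(o+45*r+s*t+30*n,o+94*r+s*t+30*n,(0,0,255))
        L(o+94*r-3*t+30*n,o+94*r+3*t+30*n,(0,0,255)); L(o+60*r+30*n,o+109*r+30*n,(255,0,255))
        rows.append([im,ov])
    cv2.imwrite(f'pics/{out}.png',np.vstack([np.hstack([r[i] for r in rows]) for i in(0,1)]))
if __name__=='__main__': run(float(sys.argv[1]),float(sys.argv[2]),sys.argv[3])
E
python3 ov.py 0.55 0.45 o1
```

```text
(no output)
```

View pics/o1.png

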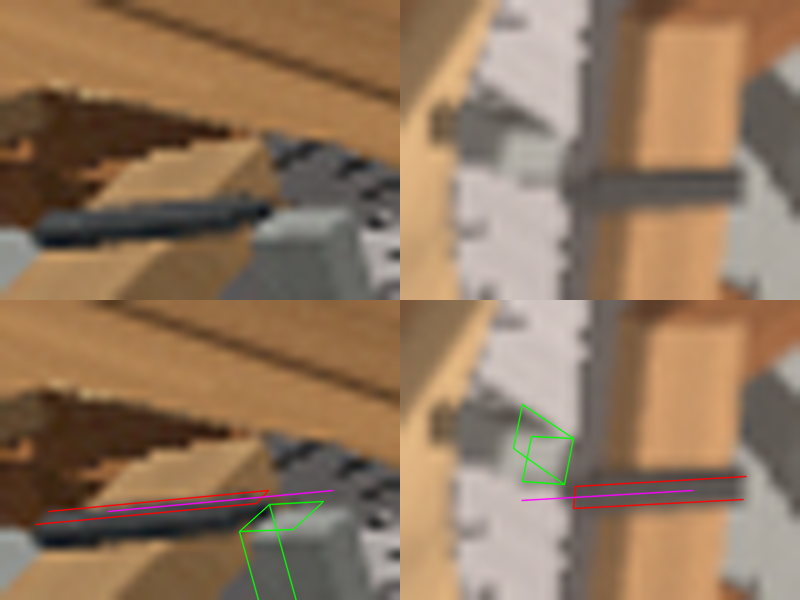

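```bash
cat > fit.py <<'E'
from h import *
def fit(obs):
    # obs[cam]=(inner,tip,clip top centre) panel px
    P={c:shot(c) for c in obs}; org={'scene':(350,166),'top':(680-400-400,250)}
    org['top']=(280-40,250)
    O={c:[np.array(org[c])+np.array(z)/10-.5 for z in obs[c]] for c in obs}
    def res(q,J=J):
        a,b,r0,rt,rc=q[:5]; r=[(r0-40)/10,(rt-94)/2,(rc-103)/3]
        for i,c in enumerate(('scene','top')):
            sh=q[5+2*i:7+2*i]; r+=list(sh/1.5)
            for z,X in zip(O[c],(pt(J,r0,a,29),pt(J,rt,a,29),pt(J,rc,b,30))): r+=list((proj(P[c],X)+sh-z)/.3)
        return r
    for dy in(0,.03,-.03):
        s=least_squares(res,[.5,.45,40,94,103,0,0,0,0],kwargs=dict(J=J+[0,0,dy])); print(s.x.round(3),round(s.cost,2),'a-b',round(s.x[0]-s.x[1],3))
    print(s.fun.round(1))
E
python3 -c "
from fit import *
fit({'scene':[(40,233),(267,210),(302,223)],'top':[(742,184),(570,187),(530,157)]})"
```

```text
[ 5.32000e-01  4.47000e-01  4.31580e+01  9.35740e+01  1.06067e+02
  7.93000e-01  6.71000e-01 -6.28000e-01 -8.00000e-02] 2.08 a-b 0.085
[  0.502   0.418  43.174  93.801 106.334   1.092   0.785  -0.807   0.15 ] 2.02 a-b 0.084
[  0.562   0.476  43.141  93.34  105.785   0.487   0.538  -0.442  -0.309] 2.44 a-b 0.086
[ 0.3 -0.3  0.9  0.3  0.4  0.2 -1.1 -0.3  0.9  0.   0.1 -0.3 -0.2  0.4
 -0.7 -0.6  0.6  0.3  0.1]
```

Emit:
apply_moves(delta_pos=[[0.2,0.25,0],[0.4,0.5,0],[0.6,0.75,0],[0.8,1,0],[0.8,1,0]], rot=[[0,0,0],[0,0,0],[0,0,0],[0,0,0],[0,0,0]], hand=[0.5,0.5,0.5,0.5,0.5])

```text
time_s: 18.03
ee_pos: [450.6, -54.4, 235.1]
ee_rot: [-169.5, -33.8, 38.7]
force: [-0.1, 0.4, 0.6]
gripper_width: 45.6
gripper_force: 0.0
```

Emit:
apply_moves(delta_pos=[[0.09,0.14,-0.23],[0.17,0.27,-0.46],[0.26,0.4,-0.68],[0.26,0.4,-0.68]], rot=[[0,0,0],[0,0,0],[0,0,0],[0,0,0]], hand=[0.5,0.5,0.5,0.5])

```text
time_s: 18.37
ee_pos: [477.7, -8.7, 148.7]
ee_rot: [-169.0, -33.4, 38.2]
force: [-1.4, -0.4, -0.5]
gripper_width: 45.7
gripper_force: 0.0
```

Emit:
apply_moves(delta_pos=[[0,0,0],[0,0,0],[0,0,0],[0,0,0],[0,0,0],[0,0,0],[0,0,0],[0,0,0],[0,0,0],[0,0,0]], rot=[[0,0,0],[0,0,0],[0,0,0],[0,0,0],[0,0,0],[0,0,0],[0,0,0],[0,0,0],[0,0,0],[0,0,0]], hand=[0,0,0,0,0,0,0,0,0,0], newtons=50)

```text
time_s: 19.2
ee_pos: [481.4, -13.3, 153.8]
ee_rot: [-169.9, -33.6, 38.4]
force: [0.5, -6.1, 1.7]
gripper_width: 15.7
gripper_force: 50.0
```

```bash
python3 -c "
from h import *
rep(cams=())"
```

```text
t 19.2 w 15.7 49.99585211277008 angle -0.268 tilt 0.4 Ftool [-1.9  4.5 -4.1] Tn 0.1 |F| 6.3
tcp off axis xyz [ 1.2 -0.3  0.3] h 47.0 q6 -6.8
```

Regripped at -0.268; turn 0.08 rad.

Emit:
apply_moves(delta_pos=[[0,0,0],[0,0,0],[0,0,0],[0,0,0],[0,0,0]], rot=[[0.006,0.009,-0.015],[0.012,0.018,-0.03],[0.017,0.026,-0.044],[0.017,0.026,-0.044],[0.017,0.026,-0.044]], hand=[0,0,0,0,0], newtons=50)

```text
time_s: 19.62
ee_pos: [481.5, -13.4, 153.8]
ee_rot: [-166.9, -32.7, 33.1]
force: [1.4, -5.0, 1.9]
gripper_width: 15.7
gripper_force: 50.0
```

```bash
python3 -c "
from h import *
rep(cams=()); avg(5)"
```

```text
t 19.6167 w 15.7 49.99515116214752 angle -0.348 tilt 0.4 Ftool [-0.3  4.3 -3.5] Tn 0.24 |F| 5.5
tcp off axis xyz [ 1.2 -0.4  0.3] h 47.0 q6 -2.2
scene pointer_tip 4 [377.42 189.75] [1.18 0.92] (0.379, 106.5)
scene marker_tip 4 [375.3  187.98] [0.77 0.86] (0.459, 96.8)
top pointer_tip 5 [294.36 266.88] [0.6  1.48] (0.492, 101.0)
top marker_tip 5 [294.7 265.5] [1.11 1.8 ] (0.456, 100.7)
```

Emit:
apply_moves(delta_pos=[[0,0,0],[0,0,0],[0,0,0],[0,0,0],[0,0,0]], rot=[[0,0,0],[0,0,0],[0,0,0],[0,0,0],[0,0,0]], hand=[0.5,0.5,0.5,0.5,0.5])

```text
time_s: 21.53
ee_pos: [479.8, -11.2, 152.7]
ee_rot: [-166.5, -32.6, 32.9]
force: [-0.1, 0.4, -0.5]
gripper_width: 44.9
gripper_force: 0.0
```

Emit:
apply_moves(delta_pos=[[-0.09,-0.14,0.23],[-0.17,-0.27,0.46],[-0.26,-0.4,0.68],[-0.26,-0.4,0.68]], rot=[[0,0,0],[0,0,0],[0,0,0],[0,0,0]], hand=[0.5,0.5,0.5,0.5])

```text
time_s: 21.87
ee_pos: [450.3, -62.3, 238.9]
ee_rot: [-167.2, -32.9, 33.1]
force: [0.9, -0.1, -0.7]
gripper_width: 45.7
gripper_force: 0.0
```

Emit:
apply_moves(delta_pos=[[-0.2,-0.25,0],[-0.4,-0.5,0],[-0.6,-0.75,0],[-0.8,-1,0]], rot=[[0,0,0],[0,0,0],[0,0,0],[0,0,0]], hand=[0.5,0.5,0.5,0.5])

```text
time_s: 22.2
ee_pos: [351.5, -179.8, 234.3]
ee_rot: [-166.6, -32.7, 33.0]
force: [0.4, -0.8, 0.2]
gripper_width: 45.6
gripper_force: 0.0
```

```bash
python3 -c "
from ov import run
run(.447,.447,'o2',{'scene':(.8,.67),'top':(-.63,-.08)})"
```

```text
(no output)
```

View pics/o2.png

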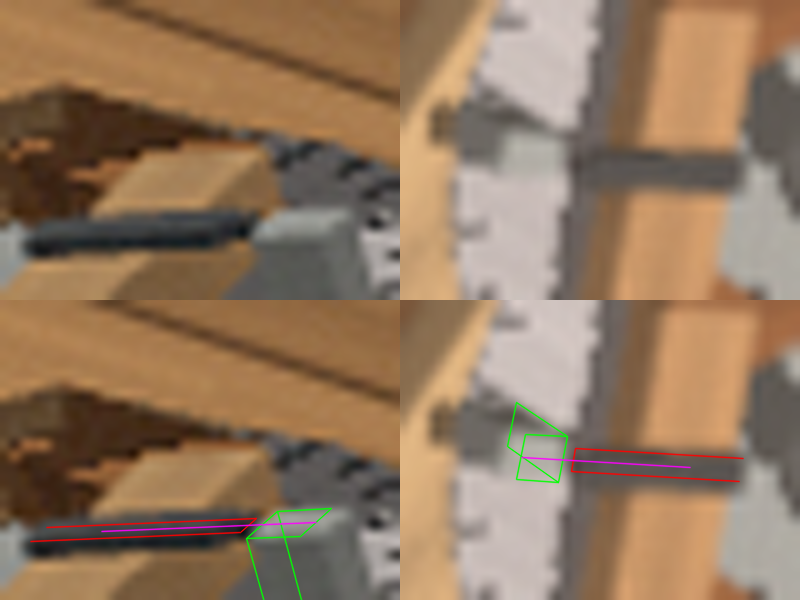

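```bash
python3 -c "
from fit import *
fit({'scene':[(28,238),(252,226),(302,223)],'top':[(742,173),(572,164.5),(530,156)]})"
```

```text
[ 4.66000e-01  4.46000e-01  4.26640e+01  9.36530e+01  1.06146e+02
  6.43000e-01  6.94000e-01 -7.68000e-01 -9.20000e-02] 2.31 a-b 0.019
[  0.437   0.418  42.666  93.859 106.419   0.937   0.795  -0.944   0.129] 2.54 a-b 0.019
[  0.495   0.475  42.662  93.439 105.86    0.34    0.574  -0.584  -0.312] 2.37 a-b 0.019
[ 0.3 -0.3  1.   0.2  0.4  0.8 -0.5 -0.4  0.2 -0.4  0.3 -0.4 -0.2  1.
 -0.5 -0.7  0.2 -0.2  0.4]
```

Emit:
apply_moves(delta_pos=[[0.2,0.25,0],[0.4,0.5,0],[0.6,0.75,0],[0.8,1,0],[0.8,1,0]], rot=[[0,0,0],[0,0,0],[0,0,0],[0,0,0],[0,0,0]], hand=[0.5,0.5,0.5,0.5,0.5])

```text
time_s: 22.82
ee_pos: [450.5, -52.3, 234.9]
ee_rot: [-166.4, -32.8, 33.4]
force: [-0.2, -0.5, -0.4]
gripper_width: 45.5
gripper_force: 0.0
```

Emit:
apply_moves(delta_pos=[[0.09,0.14,-0.23],[0.17,0.27,-0.46],[0.26,0.4,-0.68],[0.26,0.4,-0.68]], rot=[[0,0,0],[0,0,0],[0,0,0],[0,0,0]], hand=[0.5,0.5,0.5,0.5])

```text
time_s: 23.15
ee_pos: [477.4, -6.7, 148.6]
ee_rot: [-166.0, -32.4, 33.0]
force: [-1.7, -0.6, 0.4]
gripper_width: 45.7
gripper_force: 0.0
```

Emit:
apply_moves(delta_pos=[[0,0,0],[0,0,0],[0,0,0],[0,0,0],[0,0,0],[0,0,0],[0,0,0],[0,0,0],[0,0,0],[0,0,0]], rot=[[0,0,0],[0,0,0],[0,0,0],[0,0,0],[0,0,0],[0,0,0],[0,0,0],[0,0,0],[0,0,0],[0,0,0]], hand=[0,0,0,0,0,0,0,0,0,0], newtons=50)

```text
time_s: 23.98
ee_pos: [481.5, -13.3, 153.7]
ee_rot: [-166.9, -32.7, 33.0]
force: [2.5, -4.9, 0.8]
gripper_width: 15.9
gripper_force: 50.0
```

```bash
python3 -c "
from h import *
rep(cams=())"
```

```text
t 23.9833 w 15.9 49.96904253959656 angle -0.349 tilt 0.4 Ftool [-0.   5.1 -2.2] Tn 0.21 |F| 5.5
tcp off axis xyz [ 1.2 -0.3  0.3] h 46.9 q6 -2.2
```

Emit:
apply_moves(delta_pos=[[0,0,0],[0,0,0],[0,0,0],[0,0,0]], rot=[[0.002,0.003,-0.004],[0.003,0.005,-0.008],[0.003,0.005,-0.008],[0.003,0.005,-0.008]], hand=[0,0,0,0], newtons=50)

```text
time_s: 24.32
ee_pos: [481.5, -13.3, 153.7]
ee_rot: [-166.4, -32.5, 32.0]
force: [2.6, -4.1, 0.8]
gripper_width: 15.6
gripper_force: 50.0
```

```bash
python3 -c "
from h import *
rep(cams=())"
```

```text
t 24.3167 w 15.6 49.96549844741821 angle -0.364 tilt 0.4 Ftool [ 0.5  4.6 -1.8] Tn 0.29 |F| 5.0
tcp off axis xyz [ 1.2 -0.3  0.3] h 46.9 q6 -1.3
```

Emit:
apply_moves(delta_pos=[[0,0,0],[0,0,0],[0,0,0],[0,0,0],[0,0,0],[0,0,0],[0,0,0],[0,0,0],[0,0,0],[0,0,0]], rot=[[-0.025,-0.038,0.065],[-0.05,-0.076,0.13],[-0.075,-0.115,0.195],[-0.1,-0.153,0.26],[-0.125,-0.192,0.325],[-0.15,-0.23,0.39],[-0.173,-0.266,0.453],[-0.198,-0.304,0.518],[-0.218,-0.335,0.57],[-0.218,-0.335,0.57]], hand=[0,0,0,0,0,0,0,0,0,0], newtons=50)

```text
time_s: 25.15
ee_pos: [481.0, -13.0, 153.7]
ee_rot: [155.9, -26.3, 101.7]
force: [1.3, -4.9, 1.5]
gripper_width: 15.7
gripper_force: 50.0
```

Emit:
apply_moves(delta_pos=[[0,0,0],[0,0,0],[0,0,0],[0,0,0]], rot=[[-0.002,-0.003,0.005],[-0.004,-0.006,0.01],[-0.006,-0.009,0.016],[-0.006,-0.009,0.016]], hand=[0,0,0,0], newtons=50)

```text
time_s: 25.48
ee_pos: [481.0, -13.0, 153.7]
ee_rot: [155.3, -25.7, 103.2]
force: [0.5, -6.1, 2.5]
gripper_width: 15.9
gripper_force: 50.0
```

```bash
python3 -c "
from h import *
rep(cams=())"
```

```text
t 25.4833 w 15.9 50.011144280433655 angle 0.708 tilt 0.3 Ftool [-4.3  1.2 -4.8] Tn -0.25 |F| 6.6
tcp off axis xyz [ 0.7 -0.   0.2] h 46.9 q6 -62.8
```

Emit:
apply_moves(delta_pos=[[0,0,0],[0,0,0],[0,0,0],[0,0,0]], rot=[[-0.002,-0.003,0.005],[-0.004,-0.006,0.011],[-0.008,-0.013,0.022],[-0.008,-0.013,0.022]], hand=[0,0,0,0], newtons=50)

```text
time_s: 25.82
ee_pos: [481.1, -13.0, 153.7]
ee_rot: [154.4, -24.9, 105.2]
force: [-2.0, -6.6, 3.2]
gripper_width: 16.4
gripper_force: 51.3
```

```bash
python3 -c "
from h import *
rep(cams=())"
```

```text
t 25.8167 w 16.4 51.26719772815704 angle 0.742 tilt 0.3 Ftool [-4.  -1.  -6.4] Tn -1.78 |F| 7.6
tcp off axis xyz [ 0.8 -0.   0.3] h 46.9 q6 -65.0
```

Emit:
apply_moves(delta_pos=[[0,0,0],[0,0,0],[0,0,0],[0,0,0],[0,0,0],[0,0,0]], rot=[[0,0,0],[0,0,0],[0,0,0],[0,0,0],[0,0,0],[0,0,0]], hand=[0.5,0.5,0.5,0.5,0.5,0.5])

```text
time_s: 26.32
ee_pos: [479.9, -11.3, 152.8]
ee_rot: [154.4, -24.9, 105.6]
force: [0.3, -0.5, 0.6]
gripper_width: 45.4
gripper_force: 0.0
```

Emit:
apply_moves(delta_pos=[[-0.09,-0.14,0.23],[-0.17,-0.27,0.46],[-0.26,-0.4,0.68],[-0.26,-0.4,0.68]], rot=[[0,0,0],[0,0,0],[0,0,0],[0,0,0]], hand=[0.5,0.5,0.5,0.5])

```text
time_s: 26.65
ee_pos: [450.4, -62.3, 238.9]
ee_rot: [154.0, -24.5, 105.6]
force: [0.6, 0.5, 0.3]
gripper_width: 45.3
gripper_force: 0.0
```

Emit:
apply_moves(delta_pos=[[-0.2,-0.25,0],[-0.4,-0.5,0],[-0.6,-0.75,0],[-0.8,-1,0],[-0.8,-1,0]], rot=[[0,0,0],[0,0,0],[0,0,0],[0,0,0],[0,0,0]], hand=[0.5,0.5,0.5,0.5,0.5])

```text
time_s: 27.07
ee_pos: [350.7, -184.0, 233.6]
ee_rot: [154.6, -24.8, 105.2]
force: [0.6, -0.9, 0.1]
gripper_width: 45.6
gripper_force: 0.0
```

```bash
python3 -c "
from h import *
from ov import run
run(.447,.447,'o3',{'scene':(.8,.67),'top':(-.63,-.08)})
rep(cams=())
for c in('scene','top'): print(handle_angle(J,[shot(c)]))"
```

```text
t 27.1667 w 45.5 0.0 angle 0.746 tilt 0.2 Ftool [0.2 0.7 1.4] Tn 0.11 |F| 1.6
tcp off axis xyz [-69.4 -77.6 -72. ] h 233.3 q6 -76.9
(np.float64(0.62), np.float64(0.6019536019536019), 1)
(np.float64(0.6), np.float64(0.6619718309859155), 1)
```

View pics/o3.png

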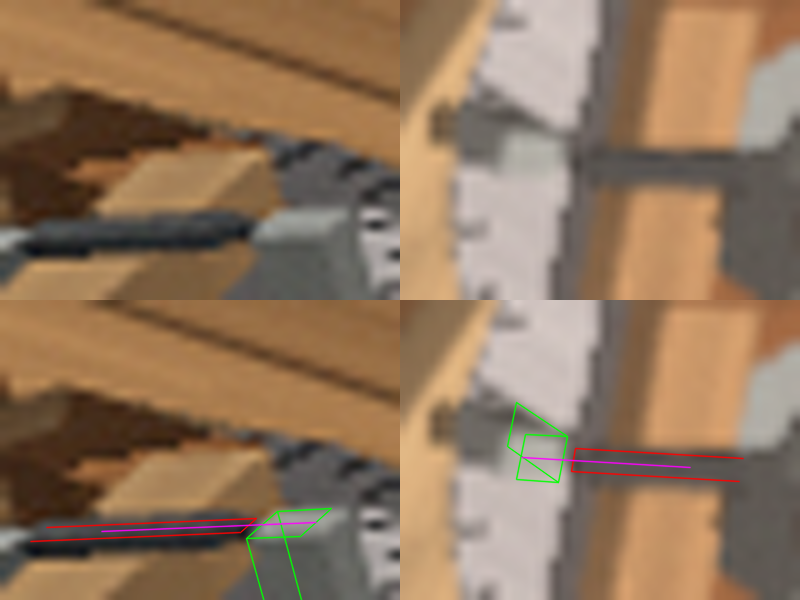

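```bash
python3 -c "
import cv2,numpy as np
for f in('o1','o2','o3'):
    g=cv2.cvtColor(cv2.imread(f'pics/{f}.png'),cv2.COLOR_BGR2GRAY).astype(float)
    def cen(cols,r0,r1,sg):
        out=[]
        for c in cols:
            s=sg*g[r0:r1,c]; m=(s.max()+np.sort(s)[len(s)//4])/2; w=np.clip(s-m,0,None); out.append((w*np.arange(r0,r1)).sum()/w.sum())
        return np.polyfit(cols,out,1)
    k=cen(range(650,716),125,225,-1); s=cen(range(110,170),195,265,-1)
    cl=g[110:200,480:575]; w=np.clip(cl-0,0,None)
    r=g[120:200,505:555].mean(1)
    # clip band edges: gradient extremes
    d=np.gradient(r); print(f,'top ptr slope %.3f row@680 %.1f @530 %.1f @600 %.1f'%(k[0],np.polyval(k,680),np.polyval(k,530),np.polyval(k,600)),'scene slope %.3f @140 %.1f @300 %.1f'%(s[0],np.polyval(s,140),np.polyval(s,300)))
    print([int(x) for x in r[::5]])
"
```

```text
o1 top ptr slope -0.051 row@680 185.7 @530 193.4 @600 189.8 scene slope -0.000 @140 228.7 @300 228.7
[117, 117, 128, 147, 162, 173, 174, 172, 174, 173, 166, 160, 157, 162, 177, 191]
o2 top ptr slope 0.089 row@680 169.4 @530 156.0 @600 162.2 scene slope 0.022 @140 239.0 @300 242.5
[116, 116, 126, 145, 161, 173, 175, 173, 172, 173, 176, 181, 186, 191, 192, 192]
o3 top ptr slope 0.015 row@680 166.0 @530 163.8 @600 164.8 scene slope 0.023 @140 240.0 @300 243.6
[116, 115, 126, 145, 161, 173, 175, 173, 173, 174, 178, 183, 188, 192, 192, 191]
```

```bash
python3 -c "
from h import *
for c,sh in(('scene',(.8,.67)),('top',(-.63,-.08))):
  for i in range(3):
    p=shot(c); m=spotter.trace(p,'handle_grip')[0]['mask'].astype(np.uint8)
    g=p['pixels'].astype(int); 
    def f(a,dx,dy):
        k=np.zeros((480,640),np.uint8); h=cv2.convexHull(np.array([proj(p,X)+[dx,dy] for X in bar(J,a)],np.float32))
        cv2.fillConvexPoly(k,np.round(h*16).astype(np.int32),1,shift=4); return (k&m).sum()/(k|m).sum()
    b=max((f(a,dx,dy),a,dx,dy) for a in np.arange(.3,.95,.02) for dx in np.arange(-3,3.1,.5) for dy in np.arange(-3,3.1,.5)); print(c,np.round(b,2),[round(max(f(a,dx,dy) for dx in np.arange(b[2]-1,b[2]+1.1,.5) for dy in np.arange(b[3]-1,b[3]+1.1,.5)),2) for a in(.5,.6,.7,.8)],m.sum())
"
```

```text
scene [0.61 0.54 0.5  1.  ] [np.float64(0.61), np.float64(0.61), np.float64(0.61), np.float64(0.59)] 721
scene [0.61 0.52 0.5  1.  ] [np.float64(0.61), np.float64(0.61), np.float64(0.61), np.float64(0.59)] 745
scene [0.63 0.64 1.   1.  ] [np.float64(0.61), np.float64(0.63), np.float64(0.62), np.float64(0.61)] 739Traceback (most recent call last):
  File "<string>", line 5, in <module>
    p=shot(c); m=spotter.trace(p,'handle_grip')[0]['mask'].astype(np.uint8)
                 ~~~~~~~~~~~~~~~~~~~~~~~~~~~~~~^^^
IndexError: list index out of range
```

```bash
python3 -c "
from h import *
for c in('top','scene'):
    p=shot(c); q=cv2.cvtColor(p['pixels'],cv2.COLOR_RGB2HSV).astype(int); C=proj(p,pt(J,0,0,66)); y,x=np.mgrid[:480,:640]
    near=np.hypot(x-C[0],y-C[1])<22
    m=near&((q[...,0]<12)|(q[...,0]>172))&(q[...,1]>110)&(q[...,2]<130)
    n,l,st,ce=cv2.connectedComponentsWithStats(m.astype(np.uint8)); i=1+np.argmax(st[1:,4]); m=(l==i).astype(np.uint8)
    im=np.ascontiguousarray(p['pixels'])
    def f(a,dx,dy):
        k=np.zeros((480,640),np.uint8); h=cv2.convexHull(np.array([proj(p,X)+[dx,dy] for X in bar(J,a)],np.float32))
        cv2.fillConvexPoly(k,np.round(h*16).astype(np.int32),1,shift=4); return (k&m).sum()/(k|m).sum()
    g=np.arange(-3,3.1,.5)
    print(c,st[i],[(round(a,2),round(max(f(a,dx,dy) for dx in g for dy in g),2)) for a in np.arange(.45,.9,.05)])
"
```

```text
top [321 265  29  13 192] [(np.float64(0.45), np.float64(0.52)), (np.float64(0.5), np.float64(0.55)), (np.float64(0.55), np.float64(0.6)), (np.float64(0.6), np.float64(0.61)), (np.float64(0.65), np.float64(0.6)), (np.float64(0.7), np.float64(0.58)), (np.float64(0.75), np.float64(0.58)), (np.float64(0.8), np.float64(0.56)), (np.float64(0.85), np.float64(0.56))]
scene [312 167  38  17 302] [(np.float64(0.45), np.float64(0.54)), (np.float64(0.5), np.float64(0.54)), (np.float64(0.55), np.float64(0.53)), (np.float64(0.6), np.float64(0.52)), (np.float64(0.65), np.float64(0.51)), (np.float64(0.7), np.float64(0.51)), (np.float64(0.75), np.float64(0.5)), (np.float64(0.8), np.float64(0.5)), (np.float64(0.85), np.float64(0.5))]
```

Emit:
apply_moves(delta_pos=[[0.2,0.25,0],[0.4,0.5,0],[0.6,0.75,0],[0.8,1,0],[0.8,1,0]], rot=[[0,0,0],[0,0,0],[0,0,0],[0,0,0],[0,0,0]], hand=[0.5,0.5,0.5,0.5,0.5])

```text
time_s: 28.28
ee_pos: [450.6, -54.5, 235.1]
ee_rot: [154.3, -25.0, 106.0]
force: [-0.7, 0.5, 0.2]
gripper_width: 45.5
gripper_force: 0.0
```

Emit:
apply_moves(delta_pos=[[0.09,0.14,-0.23],[0.17,0.27,-0.46],[0.26,0.4,-0.68],[0.26,0.4,-0.68]], rot=[[0,0,0],[0,0,0],[0,0,0],[0,0,0]], hand=[0.5,0.5,0.5,0.5])

```text
time_s: 28.62
ee_pos: [477.7, -8.7, 148.7]
ee_rot: [154.9, -25.2, 105.6]
force: [-0.1, 0.5, 0.9]
gripper_width: 45.9
gripper_force: 0.0
```

Emit:
apply_moves(delta_pos=[[0,0,0],[0,0,0],[0,0,0],[0,0,0],[0,0,0],[0,0,0],[0,0,0],[0,0,0],[0,0,0],[0,0,0]], rot=[[0,0,0],[0,0,0],[0,0,0],[0,0,0],[0,0,0],[0,0,0],[0,0,0],[0,0,0],[0,0,0],[0,0,0]], hand=[0,0,0,0,0,0,0,0,0,0], newtons=40)

```text
time_s: 29.45
ee_pos: [480.8, -12.4, 154.0]
ee_rot: [154.3, -24.8, 105.4]
force: [-1.2, -3.6, 6.3]
gripper_width: 16.3
gripper_force: 39.9
```

```bash
python3 -c "
from h import *
rep(cams=())"
```

```text
t 29.45 w 16.3 39.852628111839294 angle 0.746 tilt 0.3 Ftool [-0.2  1.2 -7.2] Tn -1.0 |F| 7.3
tcp off axis xyz [0.6 0.6 0.6] h 46.9 q6 -65.1
```

Emit:
apply_moves(delta_pos=[[0,0,0],[0,0,0],[0,0,0]], rot=[[0.006,0.009,-0.015],[0.006,0.009,-0.015],[0.006,0.009,-0.015]], hand=[0,0,0], newtons=40)

```text
time_s: 29.7
ee_pos: [480.8, -12.4, 154.0]
ee_rot: [155.0, -25.5, 104.0]
force: [-1.6, -3.9, 6.5]
gripper_width: 16.1
gripper_force: 39.7
```

```bash
python3 -c "
from h import *
rep(cams=())"
```

```text
t 29.7 w 16.1 39.690964221954346 angle 0.721 tilt 0.2 Ftool [-0.3  0.9 -7.7] Tn -0.42 |F| 7.8
tcp off axis xyz [0.6 0.6 0.6] h 46.9 q6 -63.6
```

At the stop, still pressed lightly. Release and retreat.

Emit:
apply_moves(delta_pos=[[0,0,0],[0,0,0],[0,0,0],[0,0,0],[0,0,0],[0,0,0]], rot=[[0,0,0],[0,0,0],[0,0,0],[0,0,0],[0,0,0],[0,0,0]], hand=[0.5,0.5,0.5,0.5,0.5,0.5])

```text
time_s: 30.2
ee_pos: [479.9, -11.3, 152.6]
ee_rot: [155.1, -25.6, 104.0]
force: [0.3, 0.3, 0.5]
gripper_width: 45.5
gripper_force: 0.0
```

Emit:
apply_moves(delta_pos=[[-0.09,-0.14,0.23],[-0.17,-0.27,0.46],[-0.26,-0.4,0.68],[-0.26,-0.4,0.68]], rot=[[0,0,0],[0,0,0],[0,0,0],[0,0,0]], hand=[0.5,0.5,0.5,0.5])

```text
time_s: 30.53
ee_pos: [450.4, -62.4, 238.8]
ee_rot: [154.7, -25.2, 104.0]
force: [1.4, -0.4, 0.1]
gripper_width: 45.6
gripper_force: 0.0
```

Emit:
apply_moves(delta_pos=[[-0.2,-0.25,0],[-0.4,-0.5,0],[-0.6,-0.75,0],[-0.8,-1,0],[-0.8,-1,0]], rot=[[0,0,0],[0,0,0],[0,0,0],[0,0,0],[0,0,0]], hand=[0.5,0.5,0.5,0.5,0.5])

```text
time_s: 30.95
ee_pos: [350.7, -184.1, 233.5]
ee_rot: [155.2, -25.5, 103.6]
force: [1.1, 0.4, -0.6]
gripper_width: 45.3
gripper_force: 0.0
```

```bash
python3 -c "
from h import *
from ov import run
run(.447,.447,'o4',{'scene':(.8,.67),'top':(-.63,-.08)})
d=cv2.absdiff(cv2.imread('pics/o3.png')[:300],cv2.imread('pics/o4.png')[:300]); print('diff',d.mean(),(d>40).sum())
rep(cams=())
print(env.job_done())"
```

```text
diff 1.4219069444444445 326
t 31.05 w 45.6 0.0 angle 0.718 tilt 0.2 Ftool [0.8 1.2 0.1] Tn 0.05 |F| 1.5
tcp off axis xyz [-69.5 -77.6 -72.1] h 233.3 q6 -75.3
the job is handed in; nothing more can be done
None
```

The job is handed in at 31 s: the plate is wound clockwise, its pointer within about 0.01 rad of the clip by my camera estimate. The handle is back against its anticlockwise stop (confirmed by wrist torque, since the camera check was unclear), and the gripper has let go and moved clear.

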